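Clear the block trimmer and lock its stop

ROBOT

A 6-joint arm with a two-finger parallel gripper is mounted at the origin on a cart in front of the work surface, level with it; the furniture and walls round the work are solid. World frame = base frame: x ahead of the robot, y to its left, z up, the work surface at z = 0. Lengths are in m, angles in rad, forces in N, time in s.
With the tool pointing down it reaches from about 0.4 to 0.825 m from the base axis. Payload 7 kg.
Tool frame: the origin (TCP) lies on the centre line of the jaws, within the pads' length; the fingertips stand 22 mm ahead of it and the grasp point (between the pads) lies 3 mm ahead of it; z points along the fingers, y is the direction in which the jaws open and shut (so a half turn about z gives the same grasp; the last joint's range is limited). The gripper opens to 88 mm and grips with 3 to 60 N. Pads are 19 mm wide; open, the fingers measure 130 mm over their backs; the gripper's body (78 mm by 193 mm) begins 47 mm behind the grasp point.
Start: joints at [-0.848, 0.359, 0.012, 0, -1.224, -0.288], TCP at [0.284, -0.612, 0.249] pointing down, gripper open.
Joint ranges: [-3.07, 3.07], [-1.43, 2.12], [-1.02, 1.25], [-3.03, 1.67], [-3.05, -0], [-3.03, 3.03]. Speed limits (rad/s): [2.39, 2.39, 3.01, 3.14, 3.14, 3.14].

INTERFACE

Orientations are given as [roll, pitch, yaw] about the fixed x, y, z axes, in that order (R = Rz(yaw) Ry(pitch) Rx(roll)).
In Python, from station import arm gives the robot as it stands. The module is installed in compiled form; this text tells all that it offers.
- The arm moves only by the tool arm_command, never from a script. Its argument "motion" is a list of rows, each a list of 3 entries, a list of its own where there are three numbers: the shift along the tool's x, y, z in mm, then the turn, a rotation vector about the tool's x, y, z in degrees, then the opening, from 0 (shut) to 1 (fully open). In form: [[[tx, ty, tz], [wx, wy, wz], grip], ...]. A call has 1 to 20 rows; each row shifts and turns the commanded pose from where the row before left it, along the tool's axes as they then stand; what a row does not reach is not made up. A row lasts 1/12 s, in which the tool goes at most 41.7 mm and 7.16 degrees, less where a joint would pass 70% of its speed; a pose out of reach is approached as far as the arm can. A call is refused whole if a number of a shift passes 41.7 or a number of a turn 7.16, either way. A call with a gripper value outside its range is refused whole. The fingers move at their own pace and stop on an object; "newtons" is the grip in N (left out, the last holds). Time passes only in rows, so rows that do not move let the fingers close. It gives the time, the measured TCP pose, the force and the opening at its end, in the units of the state.
- arm.get_state(): the state, without advancing time (a new reading comes with each control period).
- arm.grab_frame(name): name is "side" or "top" or "wrist"; returns the picture (384x512x3 uint8, red, green, blue); there is no depth.
- arm.camera_info(name): a dict with "fov_y" (degrees; the focal length in pixels is half the picture's height over the tangent of half this angle, whatever the lens; pixels are square), "cx", "cy" (the principal point, pixels), "k1" (the pictures are not rectified: a ray, as slopes to the right and down, at radius r is drawn at 1 + k1 r^2 times it, then the intrinsics apply), "view" (4x4, takes a point from world to camera coordinates); the wrist camera has in their place "tool_from_camera" (4x4, takes a point from camera to tool coordinates, whose origin is the TCP and whose axes are the flange's). Camera axes: x right, y down, z forward; pixel columns grow to the right and rows downward; lengths in m; the calibration is good to about 2 mm. A picture is of the moment at which its call begins: read the wrist's pose just before it. camera_info takes no time and is no camera call.
- arm.job_done(): hands the job in, once; it reports no verdict.
The state is a dict: "t": time; "q": joint angles; "qd": joint speeds; "joint_efforts": joint torques, N m; "eef_pos": TCP position; "ee_rot": TCP orientation; "force": force on the tool from outside, world axes, zero at the start; "moment": the same for the moment, N m; "width": finger opening in m.
Only numpy, scipy, OpenCV 4.12 (cv2) and the standard library are available. Lean on these libraries where they do the work, as an engineer would, in place of code of your own. Each camera call takes 0.05 s, during which the arm holds its last target. There are 200 camera calls.

TASK

Get the block trimmer ready for the next wax block: with the scraper block from its rest, not with the fingers, sweep all four wax chips off the bed into the chip trough at its front, and leave the scraper standing on its lip on the bench, clear of the trimmer and of the rest. Set the stop: turn the knob to the raised mark on its ring, feel for the notch there and pull the knob fully out so that it locks. Leave the other things on the bench where they are.

Things in the scene. Friction and masses are not known exactly. Their poses are not given: they have to be found in the camera images.
- trimmer: Block trimmer, fixed. Origin: bench top under the middle of its bed; x leads away from the operator along the bed, y left, z up. Steel bed at z = 35 mm between two side cheeks (inner faces at y = +36 and -36 mm, tops at z = 75 mm). Right of it a grey gearbox, x = -46 to 46, y = -44 to -128 mm, top z = 75 mm, carries the knob, whose upright axis is at x = 0, y = -86 mm.
- bed_front (a point): Middle of the bed's open front edge, on its surface: (-80, 0, 35) mm in the trimmer's frame, same axes. The bed runs from here 168 mm to +x. Across its back stands an aluminium stop (fence), moved by the knob through a rack: its front face is 134 to 162 mm behind this edge, its top at z = 84 mm.
- trough (a point): Middle of the floor of the chip trough before the bed's front edge: (-104, 0, 5) mm in the trimmer's frame, same axes. Inside 45 mm along x and 82 mm along y; its outer walls reach z = 30 mm, its back is the bed casting.
- knob_grip (a point): On the knob's axis at the height to grip: z = 108 mm while pushed in. Knob: black upright bar, 52 mm along this frame's x, 14 mm thick along y, z = 87 to 119 mm; white line on the -x half of its top and down its -x end. It turns on its axis with about 0.08 N m and stays where left. At the start it must be turned clockwise seen from above by 0.3 to 1.55 rad.
- pointer (a point): Outer end of the white pointer line on the black skirt (60 mm across, top z = 85 mm) under the knob, which turns with it: 30 mm from the axis towards -x of its own frame, which turns with the knob (z up).
- mark (a point): The mark: a raised dark tab 13x5x7 mm with a white line, top z = 86 mm, on the steel ring (80 mm across, clamped, does not turn) round the knob. The point lies 36 mm from the knob's axis towards -x of its own frame (z up). It is coarse: the one locking notch lies up to 0.18 rad (10 degrees) to either side of it and is found by feel.
- knob (a joint): Pull of the knob, upward, in m: 0 in, 0.010 fully out and locked. Takes about 4 N, somewhat more where it rubs in the notch; it stays where left. Off the notch it comes up only 2 to 3 mm and stops hard: let it down and turn a little; if it sticks farther out, turn a touch more and pull on. Within about 0.06 rad of the notch's middle it comes up all 10 mm and then can no longer be turned.
- scraper: Scraper block, 64 mm long (x), 20 thick (y), 52 tall, about 120 g: white plastic, steel lip 14 mm thick along its underside, top corners rounded to 14 mm (flat ends up to z = 38 mm, broad faces flat). Origin: middle of the lip's underside. Stands on its lip, also on the bench. In its rest it can be taken only by its ends; between the trimmer's cheeks only by its broad faces.
- rest: Fixed aluminium slotted rest that holds the scraper 4 mm above the bench: base 90x50x4 mm, two cheeks 48 mm long (x), 5 mm thick, up to z = 56 mm, which cover the scraper's broad faces, 24 mm slot between them along x. Origin: on the bench under its middle; z up.
- chip_1: Wax chip 15x10x6 mm, 10 g, loose on the bed at x = -62 to -18 mm, y = -25 to 25 mm of the trimmer. Origin: middle of its underside.
- chip_2: Wax chip 12x12x7 mm, 10 g, loose on the bed at x = -62 to -18 mm, y = -25 to 25 mm of the trimmer. Origin: middle of its underside.
- chip_3: Wax chip 18x9x6 mm, 10 g, loose on the bed at x = -62 to -18 mm, y = -25 to 25 mm of the trimmer. Origin: middle of its underside.
- chip_4: Wax chip 11x10x8 mm, 10 g, loose on the bed at x = -62 to -18 mm, y = -25 to 25 mm of the trimmer. Origin: middle of its underside.
- wax_block: Bystander, loose: paraffin wax block 34x42x22 mm, on the bench; origin on its underside.
- timer: Bystander, loose: bench timer 60x66x18 mm, on the bench; origin on its underside.
- marker_1: Bystander, loose: marker pen 11x130x14 mm, lying, on the bench; origin on its underside.
- tape_roll: Bystander, loose: roll of tape 85x83x25 mm, lying flat, on the bench; origin on its underside.
- forceps: Bystander, loose: steel forceps 12x126x8 mm, lying, on the bench; origin on its underside.
Mind the look-alikes: they are no part of the job. What is shaped like the scraper but orange is not meant. Leave any yellow look-alike of the rest alone.

How it is judged:
By the outcome, as a careful person would: the job done as asked, in the order asked, and still so for the second after the job is handed in, with the robot touching nothing.
It also fails if it takes over 72 s, if anything falls off the work surface, if the arm or the gripper's body presses on something with over 40 N, if the wrist force passes 120 N, or if a joint passes its speed limit or range.

## Working session

There is one attempt and no reset: what is moved stays moved. The work goes in short steps, Python scripts to look and compute and a tool call to move; the robot and the scene stay as the last step left them, time stands still between calls to the robot, and variables do not carry over. Pictures are saved under pics/ and viewed, on a budget of 10 in all, crops included, one or two more only if the job needs it, and the job is handed in when it is done.

Besides the shell and the picture viewer there is one more tool, called after ">>>" by a JSON object that holds its "name" and its "arguments", one argument or row to a line. arm_command: Moves the arm, as the interface text tells. Its arguments: {"type":"object","properties":{"motion":{"type":"array","items":{"type":"array"}},"newtons":{"type":"number"}},"required":["motion"]}

```bash
mkdir -p pics; cat > h.py <<'E'
import numpy as np,cv2
from station import arm
from scipy.spatial.transform import Rotation as R
def cam(name):
    c=arm.camera_info(name); f=192/np.tan(np.radians(c["fov_y"])/2); return c,f
def pose(s=None):
    s=s or arm.get_state(); T=np.eye(4); T[:3,:3]=R.from_euler('xyz',s["ee_rot"]).as_matrix(); T[:3,3]=s["eef_pos"]; return T
def c2w(name,T=None):
    c,f=cam(name)
    return np.linalg.inv(np.array(c["view"])) if "view" in c else (pose() if T is None else T)@np.array(c["tool_from_camera"])
def ray(name,u,v,T=None):
    c,f=cam(name); d=np.array([(u-c["cx"])/f,(v-c["cy"])/f]); k=c["k1"]; x=d.copy()
    for _ in range(30): x=d/(1+k*(x@x))
    M=c2w(name,T); return M[:3,3],M[:3,:3]@np.array([x[0],x[1],1])
def onz(name,u,v,z,T=None):
    o,d=ray(name,u,v,T); return o+d*(z-o[2])/d[2]
def proj(name,P,T=None):
    c,f=cam(name); M=np.linalg.inv(c2w(name,T)); p=M[:3,:3]@np.asarray(P)+M[:3,3]; x=p[:2]/p[2]; x=x*(1+c["k1"]*(x@x)); return x*f+[c["cx"],c["cy"]]
def snap(name,fn):
    T=pose(); im=arm.grab_frame(name)[:,:,::-1].copy(); cv2.imwrite(f"pics/{fn}.png",im); return im,T
E
python3 - <<'E'
from h import *
a,_=snap("top","top0"); b,_=snap("side","side0")
print(arm.get_state()); 
for n in("top","side","wrist"): print(n,arm.camera_info(n))
cv2.imwrite("pics/top0b.png",cv2.resize(a,(800,600),interpolation=cv2.INTER_CUBIC))
cv2.imwrite("pics/side0b.png",cv2.resize(b,(800,600),interpolation=cv2.INTER_CUBIC))
E
```

```text
{'t': 0.1, 'q': array([-8.47889754e-01,  3.59236916e-01,  1.11256834e-02, -3.12911969e-04,
       -1.22409995e+00, -2.88078618e-01]), 'qd': array([-0.00058884, -0.00123182,  0.00204014,  0.0009453 , -0.00075872,
        0.00106467]), 'joint_efforts': array([-2.49794302e-04, -5.84162557e+01,  2.93753314e+01,  7.01566994e+00,
        1.01582502e-02, -8.87229277e-06]), 'eef_pos': array([ 0.28413014, -0.6118207 ,  0.24775544]), 'ee_rot': array([ 3.14015252e+00, -1.19957923e-04, -2.70687115e+00]), 'force': array([0.67138578, 0.46200488, 0.15358073]), 'moment': array([-0.00203648, -0.00913865,  0.02888726]), 'width': 0.08753292895709326}
top {'fov_y': 43.825794858531665, 'cx': 254.04162309948123, 'cy': 193.51921447366982, 'k1': -0.05475678730590323, 'view': array([[-0.0285984 , -0.99958006, -0.00467363, -0.2938904 ],
       [-0.99773564,  0.02882975, -0.06076541,  0.51150008],
       [ 0.06087463,  0.00292526, -0.99814113,  1.11971565],
       [ 0.        ,  0.        ,  0.        ,  1.        ]])}
side {'fov_y': 51.33873768579685, 'cx': 252.8983943743621, 'cy': 193.84657182052274, 'k1': -0.11440775711193034, 'view': array([[ 0.97810678, -0.20805561,  0.00446983, -0.57678785],
       [-0.1788508 , -0.85140291, -0.49307755, -0.14043877],
       [ 0.10639318,  0.48148306, -0.86997388,  1.16418987],
       [ 0.        ,  0.        ,  0.        ,  1.        ]])}
wrist {'fov_y': 62.94952329444255, 'cx': 255.4160843085954, 'cy': 192.28814808749541, 'k1': -0.06613759877419988, 'tool_from_camera': array([[-1.13792990e-03, -9.59198615e-01, -2.82730829e-01,
         7.58236109e-02],
       [ 9.99999302e-01, -1.18144269e-03, -1.65914329e-05,
        -4.57355881e-04],
       [-3.18115792e-04, -2.82730650e-01,  9.59199290e-01,
        -1.36282804e-01],
       [ 0.00000000e+00,  0.00000000e+00,  0.00000000e+00,
         1.00000000e+00]])}
```

View pics/top0b.png

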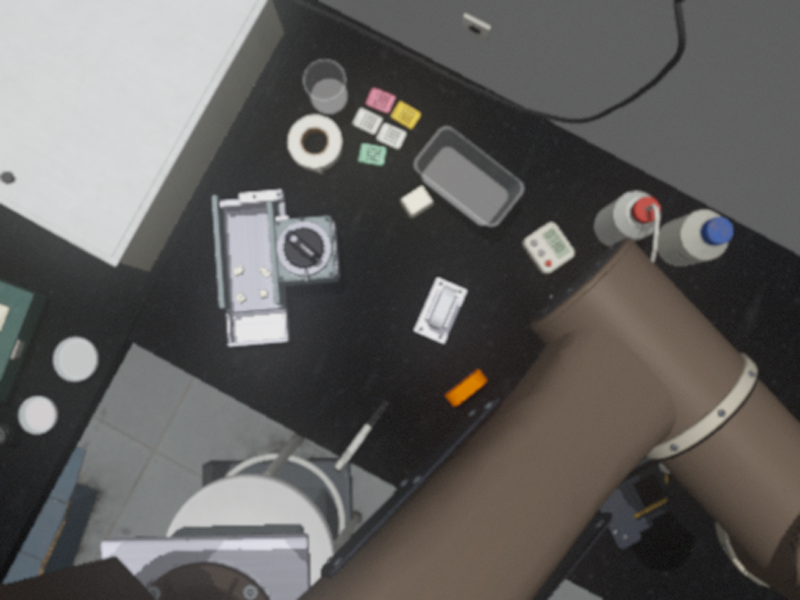

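View pics/side0b.png

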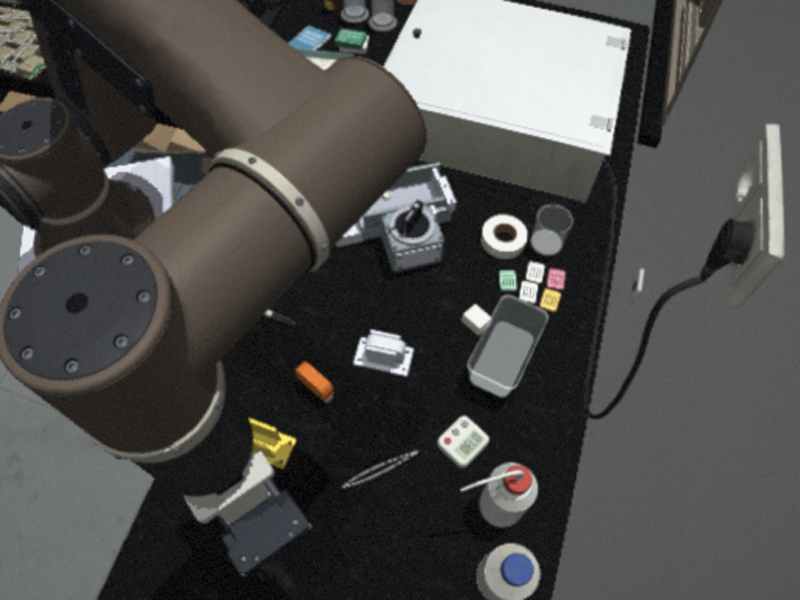

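The top view shows the trimmer (bed front and trough at about (258,330), knob at (304,248)), the white scraper in its rest at (440,310), and the orange decoy at (466,388). The side view shows a yellow decoy rest near the gripper. I'll get rough positions from the top view, then look closer with the wrist camera.

```bash
python3 - <<'E'
from h import *
q=lambda U,V,z:onz("top",(U+.5)/1.5625-.5,(V+.5)/1.5625-.5,z).round(4)
for n,U,V,z in [("knob",304,248,.119),("gbFR",340,275,.075),("gbBR",336,217,.075),("trFL",228,346,.03),("trFR",288,342,.03),("cheekLback",216,197,.075),("cheekLfront",222,306,.075),("rest",440,310,.04),("restTL",438,278,.004),("restTR",468,287,.004),("restBL",414,333,.004),("restBR",443,343,.004),("orange",466,388,.05),("wax",416,201,.02),("marker a",340,468,.01),("marker b",384,404,.01),("cab near corner",118,266,0.2),("cab corner2",285,40,0.0)]: print(n,q(U,V,z))
E
```

```text
knob [ 0.5763 -0.1814  0.119 ]
gbFR [ 0.5416 -0.2271  0.075 ]
gbBR [ 0.6264 -0.2233  0.075 ]
trFL [ 0.4441 -0.0526  0.03  ]
trFR [ 0.4476 -0.1431  0.03  ]
cheekLback [ 0.6614 -0.0484  0.075 ]
cheekLfront [ 0.5016 -0.0552  0.075 ]
rest [ 0.4885 -0.3718  0.04  ]
restTL [ 0.5397 -0.3723  0.004 ]
restTR [ 0.5245 -0.4179  0.004 ]
restBL [ 0.4562 -0.3328  0.004 ]
restBR [ 0.4396 -0.3767  0.004 ]
orange [ 0.3726 -0.4057  0.05  ]
wax [ 0.6573 -0.3416  0.02  ]
marker a [ 0.2552 -0.2148  0.01  ]
marker b [ 0.3498 -0.284   0.01  ]
cab near corner [0.5493 0.0494 0.2   ]
cab corner2 [ 0.927  -0.1421  0.    ]
```

>>> {"name": "arm_command", "arguments": {
  "motion": [
    [[0,0,-4],[0,0,-6.67],1],
    [[0,0,-4],[0,0,-6.67],1],
    [[0,0,-4],[0,0,-6.67],1],
    [[0,0,-4],[0,0,-6.67],1],
    [[0,0,-4],[0,0,-6.67],1],
    [[0,0,-4],[0,0,-6.67],1],
    [[-31.7,-6.5,0],[0,0,0],1],
    [[-31.7,-6.5,0],[0,0,0],1],
    [[-31.7,-6.5,0],[0,0,0],1],
    [[-31.7,-6.5,0],[0,0,0],1],
    [[-31.7,-6.5,0],[0,0,0],1],
    [[-31.7,-6.5,0],[0,0,0],1],
    [[-31.7,-6.5,0],[0,0,0],1],
    [[-31.7,-6.5,0],[0,0,0],1],
    [[-31.7,-6.5,0],[0,0,0],1],
    [[-31.7,-6.5,0],[0,0,0],1],
    [[-31.7,-6.5,0],[0,0,0],1],
    [[-31.7,-6.5,0],[0,0,0],1],
    [[0,0,0],[0,0,0],1],
    [[0,0,0],[0,0,0],1]
  ]
}}

```text
t: 1.77
eef_pos: [0.5168, -0.2992, 0.272]
ee_rot: [3.141, -0.0, -2.006]
force: [-0.3, -0.2, 1.6]
width: 0.0876
```

```bash
python3 - <<'E'
from h import *
a,T=snap("wrist","w1"); np.save("w1T.npy",T); t,_=snap("top","top1"); print(T.round(4))
b=cv2.resize(a,(800,600),interpolation=cv2.INTER_CUBIC); cv2.imwrite("pics/w1b.png",b)
E
```

```text
[[-4.212e-01 -9.070e-01 -9.000e-04  5.168e-01]
 [-9.070e-01  4.212e-01  4.000e-04 -2.992e-01]
 [ 0.000e+00  1.000e-03 -1.000e+00  2.720e-01]
 [ 0.000e+00  0.000e+00  0.000e+00  1.000e+00]]
```

View pics/w1b.png

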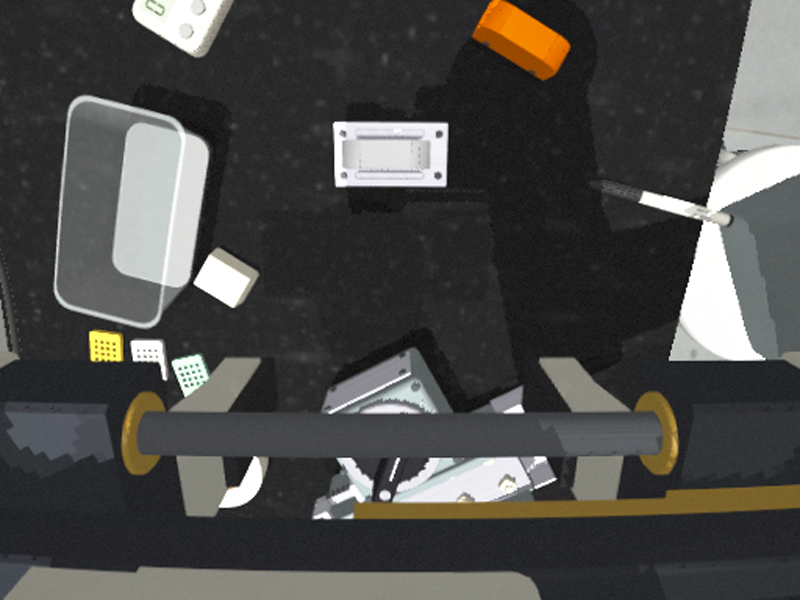

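The wrist view shows the rest base with corners at (333,123), (447,122), (446,187), (335,187), the scraper in its slot, and the trimmer partly hidden by the fingers. Next I'll refine the rest pose.

```bash
python3 - <<'E'
from h import *
a=cv2.imread("pics/w1.png"); T=np.load("w1T.npy")
g=cv2.cvtColor(a,cv2.COLOR_BGR2GRAY); m=np.zeros_like(g); m[70:128,200:300]=(g[70:128,200:300]>120)*255
c=max(cv2.findContours(m,0,2)[0],key=cv2.contourArea); r=cv2.minAreaRect(c); p=cv2.boxPoints(r); print(r)
w=np.array([onz("wrist",u,v,.004,T)for u,v in p]); print(w.round(4),w.mean(0).round(4))
ti=T[:3,:3].T@(w.mean(0)-T[:3,3]); print("centre in tool mm",(ti*1000).round(1))
for i in range(4): d=w[(i+1)%4]-w[i]; print(np.linalg.norm(d).round(4),np.degrees(np.arctan2(d[1],d[0])).round(1))
# scraper ends top(z~.042 at ends, x=343/430 in 800px)
for U in(343,430): print((T[:3,:3].T@(onz("wrist",(U+.5)/1.5625-.5,98.7,.042,T)-T[:3,3])*1000).round(1))
E
```

```text
((249.5, 98.5), (41.0, 73.0), 90.0)
[[ 0.5208 -0.4146  0.004 ]
 [ 0.4398 -0.3768  0.004 ]
 [ 0.4596 -0.3315  0.004 ]
 [ 0.5432 -0.3704  0.004 ]] [ 0.4909 -0.3733  0.004 ]
centre in tool mm [ 78.2  -7.9 268. ]
0.0894 155.0
0.0494 66.4
0.0922 -25.0
0.0495 -116.9
[ 78.1 -41.2 230. ]
[ 78.   21.5 230.1]
```

>>> {"name": "arm_command", "arguments": {
  "motion": [
    [[39,-4.5,0],[0,0,0],1],
    [[39,-4.5,0],[0,0,0],1],
    [[0,0,40],[0,0,0],1],
    [[0,0,40],[0,0,0],1],
    [[0,0,40],[0,0,0],1],
    [[0,0,30],[0,0,0],1],
    [[0,0,0],[0,0,0],1]
  ]
}}

```text
t: 2.45
eef_pos: [0.4862, -0.3744, 0.1158]
ee_rot: [3.13, 0.001, -2.012]
force: [-0.6, 0.2, -0.3]
width: 0.0873
```

```bash
python3 - <<'E'
from h import *
a,T=snap("wrist","w2"); t,_=snap("top","top2"); print(T.round(4))
b=cv2.resize(a,(512,384)); cv2.imwrite("pics/w2b.png",np.vstack([a[100:384],cv2.resize(t[90:250,110:366],(512,320))])[:600])
E
```

```text
[[-4.269e-01 -9.043e-01 -9.900e-03  4.862e-01]
 [-9.043e-01  4.268e-01  5.300e-03 -3.744e-01]
 [-5.000e-04  1.120e-02 -9.999e-01  1.158e-01]
 [ 0.000e+00  0.000e+00  0.000e+00  1.000e+00]]
```

View pics/w2b.png

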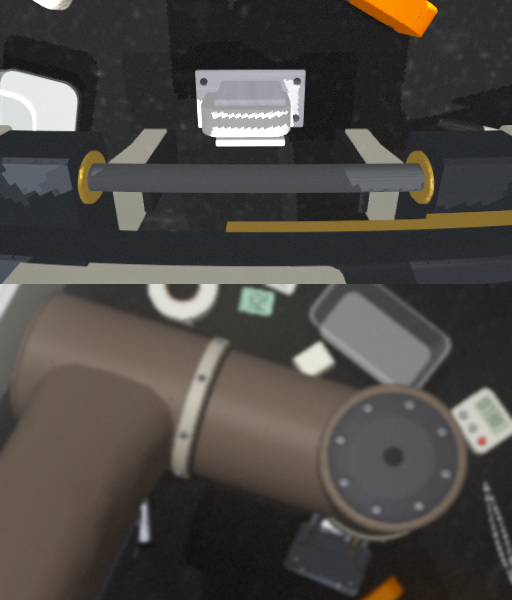

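The wrist view shows the scraper in its slot at about (248,100), centred between the fingers (inner edges about 145 and 350). I'll go down and grip.

>>> {"name": "arm_command", "arguments": {
  "motion": [
    [[0,0,20],[0,0,0],1],
    [[0,0,20],[0,0,0],1],
    [[0,0,20],[0,0,0],1],
    [[0,0,16],[0,0,0],1],
    [[0,0,10],[0,0,0],1],
    [[0,0,5],[0,0,0],1],
    [[0,0,0],[0,0,0],1],
    [[0,0,0],[0,0,0],1],
    [[0,0,0],[0,0,0],0.6],
    [[0,0,0],[0,0,0],0.6],
    [[0,0,0],[0,0,0],0.6],
    [[0,0,0],[0,0,0],0.6],
    [[0,0,0],[0,0,0],0.6]
  ],
  "newtons": 20
}}

```text
t: 3.63
eef_pos: [0.4916, -0.3752, 0.0321]
ee_rot: [-3.141, -0.0, -2.008]
force: [0.2, 0.0, 2.7]
width: 0.0641
```

>>> {"name": "arm_command", "arguments": {
  "motion": [
    [[0,0,-10],[0,0,0],0.6],
    [[0,0,-15],[0,0,0],0.6],
    [[0,0,-25],[0,0,0],0.6],
    [[0,0,-30],[0,0,0],0.6],
    [[-18.5,28.5,0],[0,0,0],0.6],
    [[-18.5,28.5,0],[0,0,0],0.6],
    [[-18.5,28.5,0],[0,0,0],0.6],
    [[-18.5,28.5,0],[0,0,0],0.6],
    [[0,0,0],[0,0,6.94],0.6],
    [[0,0,0],[0,0,6.94],0.6],
    [[0,0,0],[0,0,6.94],0.6],
    [[0,0,0],[0,0,6.94],0.6],
    [[0,0,0],[0,0,6.94],0.6],
    [[0,0,0],[0,0,6.94],0.6],
    [[0,0,0],[0,0,6.94],0.6],
    [[0,0,0],[0,0,6.94],0.6],
    [[0,0,0],[0,0,6.94],0.6],
    [[0,0,0],[0,0,0],0.6],
    [[0,0,0],[0,0,0],0.6]
  ]
}}

```text
t: 5.22
eef_pos: [0.4192, -0.2598, 0.1119]
ee_rot: [3.142, 0.0, -3.095]
force: [-0.1, 0.6, -1.9]
width: 0.0638
```

>>> {"name": "arm_command", "arguments": {
  "motion": [
    [[0,0,30],[0,0,0],0.6],
    [[0,0,25],[0,0,0],0.6],
    [[0,0,15],[0,0,0],0.6],
    [[0,0,8],[0,0,0],0.6],
    [[0,0,3],[0,0,0],0.6],
    [[0,0,1.5],[0,0,0],0.6],
    [[0,0,0],[0,0,0],0.6],
    [[0,0,0],[0,0,0],0.6],
    [[0,0,0],[0,0,0],1],
    [[0,0,0],[0,0,0],1],
    [[0,0,0],[0,0,0],1],
    [[0,0,0],[0,0,0],1]
  ]
}}

```text
t: 6.22
eef_pos: [0.4196, -0.2599, 0.0295]
ee_rot: [-3.141, 0.001, -3.098]
force: [1.4, 0.6, -0.3]
width: 0.0843
```

```bash
python3 - <<'E'
from h import *
s=arm.get_state(); print(s['eef_pos'],s['force'],s['q'])
q=lambda n,U,V,z:onz(n,(U+.5)/1.5625-.5,(V+.5)/1.5625-.5,z)
B=q("side",598,197,0); print("bottom corner",B)
for z in(.1,.15,.2,.25): print(z,q("side",610,150,z).round(3),(proj("side",[B[0],B[1],z])*1.5625).round(0), "top edge",q("top",118,266,z).round(3),q("top",270,0,z).round(3))
print(q("top",285,40,0),q("top",140,268,0))
E
```

```text
[ 0.4195932  -0.25985673  0.02948002] [ 1.35810839  0.572416   -0.29122574] [-1.55327134e-01  3.26969056e-01 -6.45316486e-01  7.91459058e-05
 -5.97630706e-01 -1.37224462e+00]
bottom corner [ 9.70615476e-01 -1.23652926e-01  1.11022302e-16]
0.1 [ 0.977 -0.094  0.1  ] [613. 162.] top edge [0.561 0.088 0.1  ] [ 0.946 -0.136  0.1  ]
0.15 [ 0.944 -0.135  0.15 ] [621. 143.] top edge [0.555 0.068 0.15 ] [ 0.921 -0.144  0.15 ]
0.2 [ 0.911 -0.177  0.2  ] [630. 122.] top edge [0.549 0.049 0.2  ] [ 0.897 -0.153  0.2  ]
0.25 [ 0.878 -0.219  0.25 ] [639. 100.] top edge [0.543 0.03  0.25 ] [ 0.872 -0.161  0.25 ]
[ 0.92698493 -0.14208803  0.        ] [0.56942372 0.09079339 0.        ]
```

>>> {"name": "arm_command", "arguments": {
  "motion": [
    [[0,0,-15],[0,0,0],1],
    [[0,0,-35],[0,0,0],1],
    [[0,0,-40],[0,0,0],1],
    [[0,0,-40],[0,0,0],1],
    [[0,0,-40],[0,0,0],1],
    [[-25,15,-30],[0,0,0],1],
    [[-25,15,-30],[0,0,0],1],
    [[-25,15,-30],[0,0,0],1],
    [[-33,19,0],[0,0,0],1],
    [[-33,19,0],[0,0,0],1],
    [[-33,19,0],[0,0,0],1],
    [[-33,19,0],[0,0,0],1],
    [[0,0,0],[0,0,0],1],
    [[0,0,0],[0,0,0],1],
    [[0,0,0],[0,0,0],1]
  ]
}}

```text
t: 7.47
eef_pos: [0.6204, -0.13, 0.2882]
ee_rot: [-3.142, -0.001, -3.098]
force: [-0.2, 0.1, -0.1]
width: 0.0877
```

```bash
python3 - <<'E'
from h import *
a,T=snap("wrist","w3"); np.save("w3T.npy",T); print(T.round(4))
cv2.imwrite("pics/w3b.png",cv2.resize(a,(800,600),interpolation=cv2.INTER_CUBIC))
E
```

```text
[[-9.990e-01 -4.370e-02 -1.200e-03  6.204e-01]
 [-4.370e-02  9.990e-01 -1.000e-04 -1.300e-01]
 [ 1.200e-03 -0.000e+00 -1.000e+00  2.882e-01]
 [ 0.000e+00  0.000e+00  0.000e+00  1.000e+00]]
```

View pics/w3b.png

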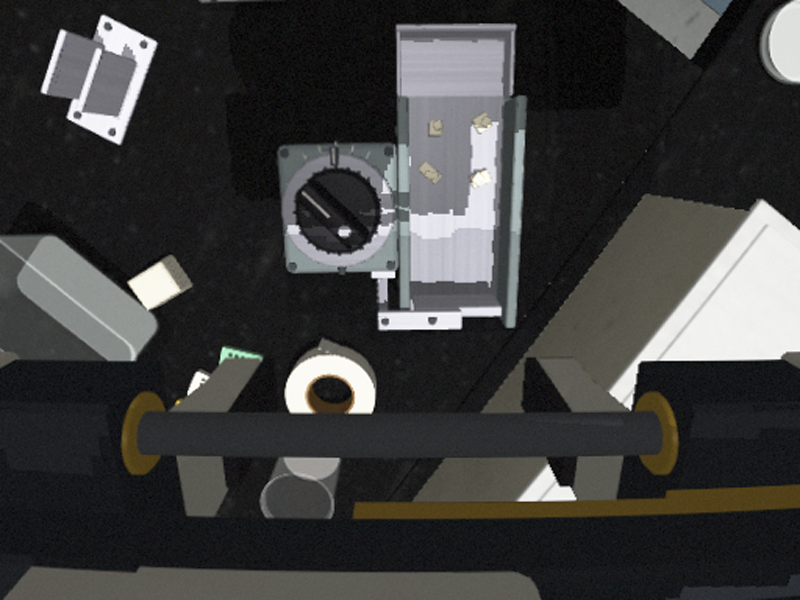

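The wrist view is clear:
- The chips are at (435,128), (481,123), (430,173) and (480,177).
- The knob axis is near (338,210), with its white line pointing to the upper left.
- The mark tab is at about (334,157).
- The trough's front corners are at (397,26) and (515,25).

I'll zoom in on the knob and measure.

```bash
python3 - <<'E'
from h import *
a=cv2.imread("pics/w3.png"); T=np.load("w3T.npy")
cr=a[85:180,172:350]; cv2.imwrite("pics/w3c.png",cv2.resize(cr,None,fx=4.4,fy=4.4,interpolation=cv2.INTER_CUBIC))
q=lambda U,V,z:onz("wrist",(U+.5)/1.5625-.5,(V+.5)/1.5625-.5,z,T)
for n,U,V,z in[("gb FR",278,146,.075),("gb BR",286,273,.075),("gbFL",393,143,.075),("trFR",397,26,.03),("trFL",515,25,.03),("Rcheek inner front",409,97,.075),("Lcheek inner front",516,97,.075),("Lcheek outer front",526,96,.075),("Lcheek outer back",516,327,.075),("Rcheek inner back",410,308,.075),("mark",334,157,.086),("ch",435,128,.04),("ch",481,123,.04),("ch",430,173,.04),("ch",480,177,.04)]: print(n,q(U,V,z).round(4))
E
```

```text
gb FR [ 0.5402 -0.2171  0.075 ]
gb BR [ 0.6297 -0.2131  0.075 ]
gbFL [ 0.5353 -0.1382  0.075 ]
trFR [ 0.4506 -0.1392  0.03  ]
trFL [ 0.4455 -0.0524  0.03  ]
Rcheek inner front [ 0.5051 -0.1287  0.075 ]
Lcheek inner front [ 0.5015 -0.0568  0.075 ]
Lcheek outer front [ 0.5005 -0.0501  0.075 ]
Lcheek outer back [ 0.6643 -0.0398  0.075 ]
Rcheek inner back [ 0.6527 -0.1209  0.075 ]
mark [ 0.5462 -0.177   0.086 ]
ch [ 0.5221 -0.1078  0.04  ]
ch [ 0.5169 -0.0736  0.04  ]
ch [ 0.5552 -0.1096  0.04  ]
ch [ 0.5564 -0.0711  0.04  ]
```

View pics/w3c.png

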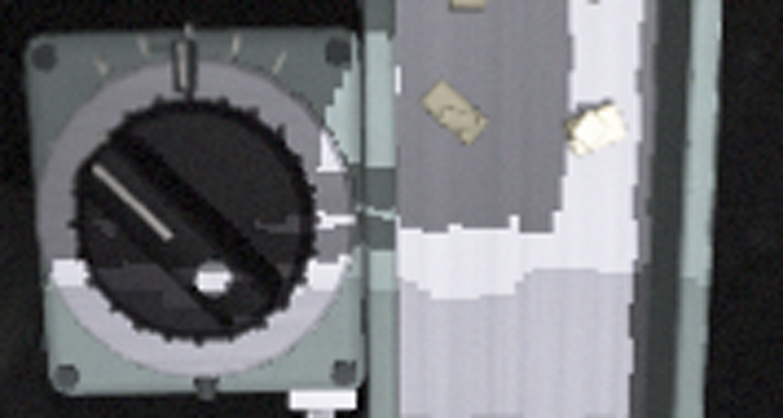

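```bash
python3 - <<'E'
from h import *
T=np.load("w3T.npy")
q=lambda U,V,z:onz("wrist",172+(U+.5)/4.4-.5,85+(V+.5)/4.4-.5,z,T)
c1=q(196,220,.085);c2=q(195,220,.079);m=q(184,66,.086)
a,b=q(95,167,.119),q(168,238,.119); l=q(88,160,.119)
print("axis",c1,c2,"mark",m,"line",a,b)
ang=lambda d:np.degrees(np.arctan2(d[1],d[0]))
print("mark ang",ang(m-c1),np.linalg.norm((m-c1)[:2]),"line ang",ang(a-b),"from axis to line end",ang(a-c1),np.linalg.norm((a-c1)[:2]))
# bar edges: left/upper edge & right/lower edge in crop
e1=q(245,325,.119),q(85,165,.119); e2=q(275,275,.119),q(120,125,.119)
print([ang(e[1]-e[0]) for e in(e1,e2)])
E
```

```text
axis [ 0.58175193 -0.17404302  0.085     ] [ 0.58241292 -0.17501094  0.079     ] mark [ 0.54546958 -0.17717931  0.086     ] line [ 0.56743681 -0.19213361  0.119     ] [ 0.58224704 -0.17610825  0.119     ]
mark ang -175.05956351799765 0.036417643597561895 line ang -132.74334350522113 from axis to line end -128.35464831954093 0.023069289383986218
[np.float64(-133.61178709482965), np.float64(-132.25112174756623)]
```

>>> {"name": "arm_command", "arguments": {
  "motion": [
    [[34.2,-20.2,0],[0,0,0],0.55],
    [[34.2,-20.2,0],[0,0,0],0.55],
    [[34.2,-20.2,0],[0,0,0],0.55],
    [[34.2,-20.2,0],[0,0,0],0.55],
    [[34.2,-20.2,0],[0,0,0],0.55],
    [[34.2,-20.2,0],[0,0,0],0.55],
    [[0,0,10],[0,0,-6.92],0.55],
    [[0,0,10],[0,0,-6.92],0.55],
    [[0,0,10],[0,0,-6.92],0.55],
    [[0,0,10],[0,0,-6.92],0.55],
    [[0,0,10],[0,0,-6.92],0.55],
    [[0,0,10],[0,0,-6.92],0.55],
    [[0,0,10],[0,0,-6.92],0.55],
    [[0,0,10],[0,0,-6.92],0.55],
    [[0,0,10],[0,0,-6.92],0.55],
    [[0,0,10],[0,0,-6.92],0.55],
    [[0,0,10],[0,0,-6.92],0.55],
    [[0,0,10],[0,0,-6.92],0.55],
    [[0,0,10],[0,0,-6.92],0.55],
    [[0,0,0],[0,0,0],0.55]
  ]
}}

```text
t: 9.18
eef_pos: [0.4189, -0.2602, 0.1577]
ee_rot: [3.14, 0.001, -1.524]
force: [0.0, -0.5, 0.3]
width: 0.0486
```

```bash
python3 - <<'E'
from h import *
a,T=snap("wrist","w4"); t,_=snap("top","top4"); print(T.round(4))
P=T[:3,:3].T@(np.array([.4196,-.2599,0])-T[:3,3]); print("scraper in tool mm",(P*1000).round(1))
print(proj("wrist",[.4196,-.2599,.052],T))
E
```

```text
[[ 4.660e-02 -9.989e-01 -1.600e-03  4.189e-01]
 [-9.989e-01 -4.660e-02  7.000e-04 -2.602e-01]
 [-8.000e-04  1.600e-03 -1.000e+00  1.577e-01]
 [ 0.000e+00  0.000e+00  0.000e+00  1.000e+00]]
scraper in tool mm [ -0.2  -1.  157.6]
[255.3541498  198.76519614]
```

>>> {"name": "arm_command", "arguments": {
  "motion": [
    [[0,0,30],[0,0,0],0.55],
    [[0,0,30],[0,0,0],0.55],
    [[0,0,25],[0,0,0],0.55],
    [[0,0,18],[0,0,0],0.55],
    [[0,0,10],[0,0,0],0.55],
    [[0,0,5],[0,0,0],0.55],
    [[0,0,0],[0,0,0],0.55],
    [[0,0,0],[0,0,0],0.1],
    [[0,0,0],[0,0,0],0.1],
    [[0,0,0],[0,0,0],0.1],
    [[0,0,0],[0,0,0],0.1],
    [[0,0,0],[0,0,0],0.1]
  ],
  "newtons": 25
}}

```text
t: 10.28
eef_pos: [0.4212, -0.2602, 0.0413]
ee_rot: [-3.14, -0.0, -1.529]
force: [-0.1, -0.2, -0.3]
width: 0.0202
```

>>> {"name": "arm_command", "arguments": {
  "motion": [
    [[0,0,-20],[0,0,-0.8],0.1],
    [[0,0,-40],[0,0,0],0.1],
    [[0,0,-40],[0,0,0],0.1],
    [[0,0,-20],[0,0,0],0.1],
    [[-32.6,0,0],[0,0,0],0.1],
    [[-32.6,0,0],[0,0,0],0.1],
    [[-32.6,0,0],[0,0,0],0.1],
    [[-32.6,0,0],[0,0,0],0.1],
    [[-32.6,0,0],[0,0,0],0.1],
    [[0,-29.5,0],[0,0,0],0.1],
    [[0,-29.5,0],[0,0,0],0.1],
    [[0,-29.5,0],[0,0,0],0.1],
    [[0,-29.5,0],[0,0,0],0.1],
    [[0,-29.5,0],[0,0,0],0.1],
    [[0,-29.5,0],[0,0,0],0.1],
    [[0,0,0],[0,0,0],0.1],
    [[0,0,0],[0,0,0],0.1],
    [[0,0,0],[0,0,0],0.1]
  ]
}}

```text
t: 11.78
eef_pos: [0.5874, -0.0874, 0.16]
ee_rot: [3.14, 0.0, -1.515]
force: [-0.4, -0.3, -0.8]
width: 0.02
```

```bash
python3 - <<'E'
from h import *
a,T=snap("wrist","w5"); t,_=snap("side","side5"); p,_=snap("top","top5"); print(T.round(4)); s=arm.get_state(); print(s['width'],s['force'])
cv2.imwrite("pics/w5b.png",np.vstack([cv2.resize(a[:300],(700,410)),np.hstack([cv2.resize(t[90:200,200:310],(350,190)),cv2.resize(p[100:240,110:250],(350,190))])]))
O=np.array([.577,-.088]);c,s_=np.cos(.0558),np.sin(.0558);M=np.array([[c,-s_],[s_,c]]); print("tcp in trimmer",M.T@(T[:2,3]-O)*1000)
E
```

```text
[[ 5.600e-02 -9.984e-01 -1.800e-03  5.874e-01]
 [-9.984e-01 -5.600e-02  1.000e-04 -8.740e-02]
 [-2.000e-04  1.800e-03 -1.000e+00  1.600e-01]
 [ 0.000e+00  0.000e+00  0.000e+00  1.000e+00]]
0.01993366322190976 [ 0.17027788 -0.70870507 -0.95900318]
tcp in trimmer [1.04517674e+01 8.33487222e-03]
```

View pics/w5b.png

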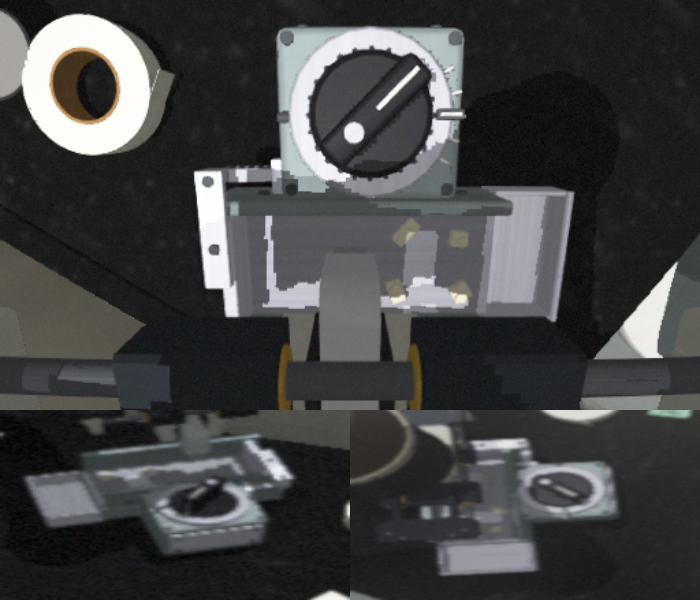

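The scraper hovers behind the chips, lined up with the bed between the cheeks, and the knob's white line is clearly visible. I'll lower it in steps while watching the force.

>>> {"name": "arm_command", "arguments": {
  "motion": [
    [[0,0,20],[0,0,0],0.1],
    [[0,0,20],[0,0,0],0.1],
    [[0,0,15],[0,0,0],0.1],
    [[0,0,12],[0,0,0],0.1],
    [[0,0,8],[0,0,0],0.1],
    [[0,0,4],[0,0,0],0.1],
    [[0,0,0],[0,0,0],0.1],
    [[0,0,0],[0,0,0],0.1]
  ]
}}

```text
t: 12.6
eef_pos: [0.5886, -0.0874, 0.0823]
ee_rot: [-3.141, -0.0, -1.514]
force: [-0.1, -0.2, -1.5]
width: 0.0204
```

>>> {"name": "arm_command", "arguments": {
  "motion": [
    [[0,0,1],[0,0,0],0.1],
    [[0,0,1],[0,0,0],0.1],
    [[0,0,0.7],[0,0,0],0.1],
    [[0,0,0],[0,0,0],0.1],
    [[0,0,0],[0,0,0],0.1]
  ]
}}

```text
t: 13.02
eef_pos: [0.5884, -0.0874, 0.0792]
ee_rot: [-3.141, 0.0, -1.514]
force: [-0.5, -0.6, -1.0]
width: 0.0199
```

>>> {"name": "arm_command", "arguments": {
  "motion": [
    [[0,0,1],[0,0,0],0.1],
    [[0,0,0.7],[0,0,0],0.1],
    [[0,0,0],[0,0,0],0.1],
    [[0,4,0],[0,0,0],0.1],
    [[0,6,0],[0,0,0],0.1],
    [[0,6,0],[0,0,0],0.1],
    [[0,6,0],[0,0,0],0.1],
    [[0,6,0],[0,0,0],0.1],
    [[0,6,0],[0,0,0],0.1],
    [[0,6,0],[0,0,0],0.1]
  ]
}}

```text
t: 13.85
eef_pos: [0.5478, -0.0897, 0.0774]
ee_rot: [-3.141, 0.0, -1.514]
force: [-0.1, -0.9, -1.4]
width: 0.0198
```

>>> {"name": "arm_command", "arguments": {
  "motion": [
    [[0,5,0],[0,0,0],0.1],
    [[0,5,0],[0,0,0],0.1],
    [[0,5,0],[0,0,0],0.1],
    [[0,5,0],[0,0,0],0.1],
    [[0,5,0],[0,0,0],0.1],
    [[0,5,0],[0,0,0],0.1],
    [[0,5,0],[0,0,0],0.1],
    [[0,5,0],[0,0,0],0.1],
    [[0,5,0],[0,0,0],0.1],
    [[0,5,0],[0,0,0],0.1],
    [[0,5,0],[0,0,0],0.1],
    [[0,5,0],[0,0,0],0.1],
    [[0,0,0],[0,0,0],0.1],
    [[0,0,0],[0,0,0],0.1]
  ]
}}

```text
t: 15.02
eef_pos: [0.4884, -0.093, 0.0774]
ee_rot: [-3.141, 0.0, -1.514]
force: [-0.7, -0.1, -1.9]
width: 0.0196
```

```bash
python3 - <<'E'
from h import *
a,T=snap("wrist","w6"); t,_=snap("side","side6"); s=arm.get_state(); print(s['t'],T[:3,3],s['width'],s['force'])
cv2.imwrite("pics/w6b.png",np.vstack([cv2.resize(a[:300],(700,410)),cv2.resize(t[90:200,160:310],(350,190)).repeat(2,1)]))
E
```

```text
15.1167 [ 0.48841291 -0.09303393  0.0774327 ] 0.01979273887371774 [ 0.30417723  0.51298182 -1.98048303]
```

View pics/w6b.png

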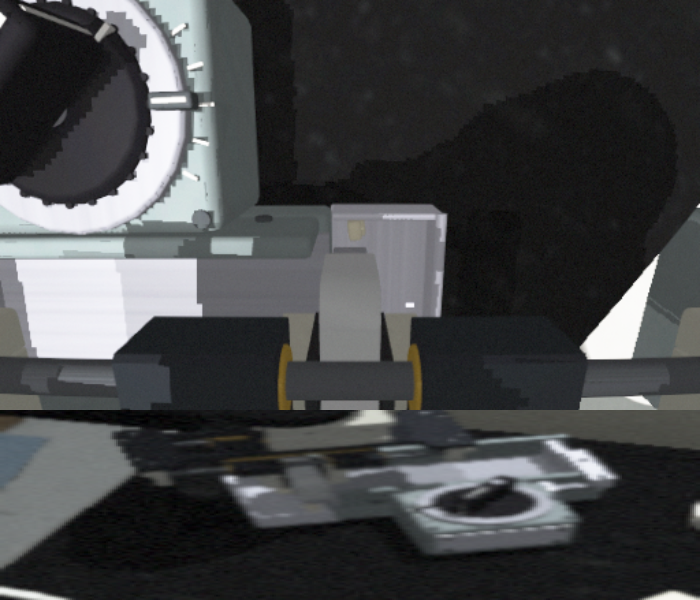

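>>> {"name": "arm_command", "arguments": {
  "motion": [
    [[0,0,-10],[0,0,0],0.1],
    [[0,0,-30],[0,0,0],0.1],
    [[0,0,-40],[0,0,0],0.1],
    [[0,0,-40],[0,0,0],0.1],
    [[-25,-10,-20],[0,0,0],0.1],
    [[-25,-10,0],[0,0,0],0.1],
    [[-20,-10,0],[0,0,0],0.1],
    [[0,0,0],[0,0,0],0.1],
    [[0,0,0],[0,0,0],0.1]
  ]
}}

```text
t: 15.87
eef_pos: [0.5149, -0.0205, 0.2172]
ee_rot: [3.141, 0.0, -1.513]
force: [0.3, 0.2, -1.1]
width: 0.0199
```

```bash
python3 - <<'E'
from h import *
a,T=snap("wrist","w7"); np.save("w7T.npy",T); print(T[:3,3])
cv2.imwrite("pics/w7b.png",cv2.resize(a[:290],(800,453),interpolation=cv2.INTER_CUBIC))
E
```

```text
[ 0.51489168 -0.02051946  0.21720613]
```

View pics/w7b.png

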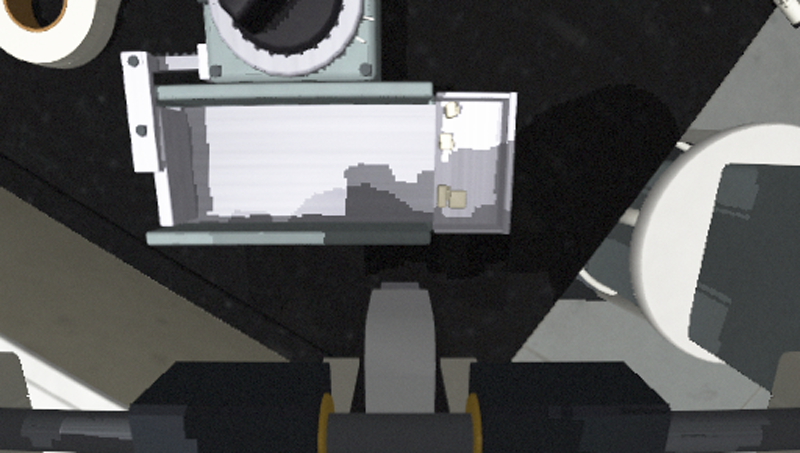

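All four chips lie in the trough, at (452,109), (446,142), (443,195) and (458,199), and the bed is clear. Next I'll stand the scraper on the bench.

>>> {"name": "arm_command", "arguments": {
  "motion": [
    [[33.4,15.5,0],[0,0,0],0.1],
    [[33.4,15.5,0],[0,0,0],0.1],
    [[33.4,15.5,0],[0,0,0],0.1],
    [[33.4,15.5,0],[0,0,0],0.1],
    [[33.4,15.5,0],[0,0,0],0.1],
    [[33.4,15.5,0],[0,0,0],0.1],
    [[33.4,15.5,0],[0,0,0],0.1],
    [[0,0,30],[0,0,0],0.1],
    [[0,0,40],[0,0,0],0.1],
    [[0,0,40],[0,0,0],0.1],
    [[0,0,30],[0,0,0],0.1],
    [[0,0,18],[0,0,0],0.1],
    [[0,0,8],[0,0,0],0.1],
    [[0,0,5],[0,0,0],0.1],
    [[0,0,3],[0,0,0],0.1],
    [[0,0,0],[0,0,0],0.1],
    [[0,0,0],[0,0,0],0.1]
  ]
}}

```text
t: 17.33
eef_pos: [0.4202, -0.2612, 0.0443]
ee_rot: [-3.14, -0.001, -1.514]
force: [0.0, 1.7, -1.0]
width: 0.0198
```

>>> {"name": "arm_command", "arguments": {
  "motion": [
    [[0,0,1.3],[0,0,0],0.1],
    [[0,0,1.2],[0,0,0],0.1],
    [[0,0,0],[0,0,0],0.1],
    [[0,0,0],[0,0,0],0.1]
  ]
}}

```text
t: 17.67
eef_pos: [0.4198, -0.261, 0.0413]
ee_rot: [-3.141, -0.0, -1.514]
force: [-0.1, 1.4, 1.8]
width: 0.0196
```

>>> {"name": "arm_command", "arguments": {
  "motion": [
    [[0,0,0],[0,0,0],0.55],
    [[0,0,0],[0,0,0],0.55],
    [[0,0,0],[0,0,0],0.55],
    [[0,0,-10],[0,0,0],0.55],
    [[0,0,-20],[0,0,0],0.55],
    [[0,0,-40],[0,0,0],0.55],
    [[0,0,-40],[0,0,0],0.55],
    [[0,0,-40],[0,0,0],0.55],
    [[0,0,-10],[0,0,6.6],0.55],
    [[0,0,0],[0,0,6.6],0.55],
    [[0,0,0],[0,0,6.6],0.55],
    [[0,0,0],[0,0,6.6],0.55],
    [[0,0,0],[0,0,6.6],0.55],
    [[0,0,0],[0,0,6.6],0.55],
    [[0,0,0],[0,0,6.6],0.55],
    [[0,0,0],[0,0,0],0.55],
    [[0,0,0],[0,0,0],0.55]
  ]
}}

```text
t: 19.08
eef_pos: [0.4193, -0.261, 0.2008]
ee_rot: [3.141, -0.0, -2.317]
force: [-0.5, 0.3, -0.1]
width: 0.0479
```

```bash
python3 - <<'E'
from h import *
a,T=snap("wrist","w8"); t,_=snap("top","top8"); print(T.round(4), arm.get_state()['ee_rot'])
print("axis in tool mm",T[:3,:3].T@(np.array([.5818,-.174,.111])-T[:3,3])*1000)
cv2.imwrite("pics/w8b.png",np.vstack([cv2.resize(a[:250],(614,300)),cv2.resize(t[90:250,130:386],(614,300))]))
E
```

```text
[[-6.790e-01 -7.341e-01 -1.000e-04  4.193e-01]
 [-7.341e-01  6.790e-01  0.000e+00 -2.610e-01]
 [ 1.000e-04  1.000e-04 -1.000e+00  2.008e-01]
 [ 0.000e+00  0.000e+00  0.000e+00  1.000e+00]] [-3.14157376e+00  1.44674686e-05 -2.31714138e+00]
axis in tool mm [-174.22424886  -60.2707397    89.7339892 ]
```

View pics/w8b.png

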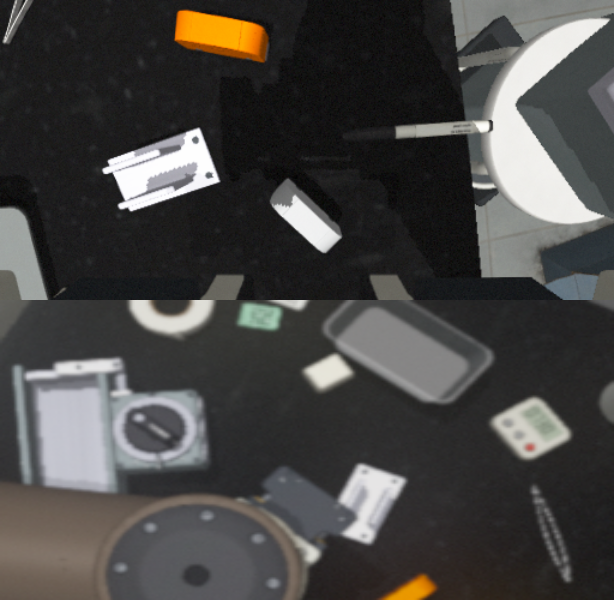

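The scraper stands upright at about (306,215), clear of the rest at (165,168) and of the trimmer. Now for the knob.

>>> {"name": "arm_command", "arguments": {
  "motion": [
    [[-34.8,-12.1,0],[0,0,0],0.5],
    [[-34.8,-12.1,0],[0,0,0],0.5],
    [[-34.8,-12.1,0],[0,0,0],0.5],
    [[-34.8,-12.1,0],[0,0,0],0.5],
    [[-34.8,-12.1,0],[0,0,0],0.5],
    [[0,0,0],[0,0,0],0.5],
    [[0,0,20],[0,0,0],0.5],
    [[0,0,25],[0,0,0],0.5],
    [[0,0,20],[0,0,0],0.5],
    [[0,0,14],[0,0,0],0.5],
    [[0,0,7],[0,0,0],0.5],
    [[0,0,3],[0,0,0],0.5],
    [[0,0,0],[0,0,0],0.5],
    [[0,0,0],[0,0,0],0.5]
  ]
}}

```text
t: 20.35
eef_pos: [0.5828, -0.1751, 0.1126]
ee_rot: [-3.141, 0.001, -2.32]
force: [-0.0, 0.6, -0.3]
width: 0.0436
```

>>> {"name": "arm_command", "arguments": {
  "motion": [
    [[0,0,0],[0,0,0],0.05],
    [[0,0,0],[0,0,0],0.05],
    [[0,0,0],[0,0,0],0.05],
    [[0,0,0],[0,0,0],0.05],
    [[0,0,0],[0,0,0],0.05],
    [[0,0,0],[0,0,0],0.05]
  ],
  "newtons": 35
}}

```text
t: 20.85
eef_pos: [0.5822, -0.1748, 0.1121]
ee_rot: [3.142, 0.0, -2.321]
force: [-1.5, 2.0, 2.2]
width: 0.0138
```

>>> {"name": "arm_command", "arguments": {
  "motion": [
    [[0,0,0],[0,0,6],0.05],
    [[0,0,0],[0,0,6],0.05],
    [[0,0,0],[0,0,6],0.05],
    [[0,0,0],[0,0,6],0.05],
    [[0,0,0],[0,0,6],0.05],
    [[0,0,0],[0,0,6],0.05],
    [[0,0,0],[0,0,6],0.05],
    [[0,0,0],[0,0,0],0.05],
    [[0,0,0],[0,0,0],0.05]
  ]
}}

```text
t: 21.6
eef_pos: [0.5823, -0.1748, 0.1121]
ee_rot: [3.142, 0.0, -3.051]
force: [-0.8, 1.6, 3.5]
width: 0.0139
```

>>> {"name": "arm_command", "arguments": {
  "motion": [
    [[0,0,-2],[0,0,0],0.05],
    [[0,0,-2],[0,0,0],0.05],
    [[0,0,-1],[0,0,0],0.05],
    [[0,0,0],[0,0,0],0.05],
    [[0,0,0],[0,0,0],0.05]
  ]
}}

```text
t: 22.02
eef_pos: [0.582, -0.1748, 0.1152]
ee_rot: [3.141, -0.001, -3.053]
force: [5.5, -1.0, -16.9]
width: 0.0135
```

>>> {"name": "arm_command", "arguments": {
  "motion": [
    [[0,0,5],[0,0,0],0.05],
    [[0,0,0],[0,0,5],0.05],
    [[0,0,0],[0,0,0],0.05],
    [[0,0,-2],[0,0,0],0.05],
    [[0,0,-2],[0,0,0],0.05],
    [[0,0,-1],[0,0,0],0.05],
    [[0,0,0],[0,0,0],0.05],
    [[0,0,0],[0,0,0],0.05]
  ]
}}

```text
t: 22.68
eef_pos: [0.5822, -0.1748, 0.117]
ee_rot: [3.141, 0.0, -3.14]
force: [-0.4, 3.1, -2.4]
width: 0.0139
```

It came up the full 5 mm with little force, so the notch is found. I'll pull on.

>>> {"name": "arm_command", "arguments": {
  "motion": [
    [[0,0,-1.5],[0,0,0],0.05],
    [[0,0,-1.5],[0,0,0],0.05],
    [[0,0,-1.5],[0,0,0],0.05],
    [[0,0,-1],[0,0,0],0.05],
    [[0,0,0],[0,0,0],0.05],
    [[0,0,0],[0,0,0],0.05]
  ]
}}

```text
t: 23.18
eef_pos: [0.5822, -0.1748, 0.1222]
ee_rot: [3.141, -0.0, -3.141]
force: [2.3, 3.2, -7.9]
width: 0.0139
```

>>> {"name": "arm_command", "arguments": {
  "motion": [
    [[0,0,-1],[0,0,0],0.05],
    [[0,0,-1],[0,0,0],0.05],
    [[0,0,0],[0,0,0],0.05],
    [[0,0,0],[0,0,0],0.05]
  ]
}}

```text
t: 23.52
eef_pos: [0.582, -0.1747, 0.1225]
ee_rot: [3.141, -0.001, 3.142]
force: [5.6, -0.1, -22.0]
width: 0.0136
```

>>> {"name": "arm_command", "arguments": {
  "motion": [
    [[0,0,0],[0,0,3],0.05],
    [[0,0,0],[0,0,0],0.05],
    [[0,0,0],[0,0,0],0.05]
  ]
}}

```text
t: 23.77
eef_pos: [0.582, -0.1748, 0.1224]
ee_rot: [3.141, -0.001, 3.089]
force: [5.2, -0.7, -22.0]
width: 0.0137
```

```bash
python3 - <<'E'
from h import *
s=arm.get_state(); print(s['moment'],s['eef_pos'],s['ee_rot'],s['force'])
E
```

```text
[-0.22973956 -2.55425659 -0.091117  ] [ 0.58197135 -0.17481989  0.12243873] [ 3.14109799e+00 -1.33428017e-03  3.08876730e+00] [  5.19088283  -0.74719383 -22.017917  ]
```

>>> {"name": "arm_command", "arguments": {
  "motion": [
    [[0,0,0],[0,0,-3],0.05],
    [[0,0,2],[0,0,0],0.05],
    [[0,0,0],[0,0,0],0.05],
    [[0,0,0],[0,0,0],0.3],
    [[0,0,0],[0,0,0],0.4],
    [[0,0,0],[0,0,0],0.4],
    [[0,0,-10],[0,0,0],0.4],
    [[0,0,-25],[0,0,0],0.4],
    [[0,0,-35],[0,0,0],0.4],
    [[-35,0,-35],[0,0,0],0.6],
    [[-30,0,-35],[0,0,0],0.6],
    [[0,30,-20],[0,0,0],0.6],
    [[0,0,0],[0,0,0],0.6],
    [[0,0,0],[0,0,0],0.6]
  ]
}}

```text
t: 24.93
eef_pos: [0.6397, -0.1442, 0.2761]
ee_rot: [-3.141, 0.004, -3.14]
force: [-1.3, -0.1, -0.9]
width: 0.0523
```

```bash
python3 - <<'E'
from h import *
a,T=snap("wrist","w9"); np.save("w9T.npy",T); sd,_=snap("side","side9"); print(T.round(4))
kp=proj("wrist",[.5818,-.174,.12],T); print(kp); u,v=kp.astype(int); print(u,v)
x0=max(0,u-40); y0=max(0,v-45); cr=cv2.resize(a[y0:y0+80,x0:x0+80],(320,320),interpolation=cv2.INTER_CUBIC)
s=cv2.resize(sd[85:185,200:310],(352,320),interpolation=cv2.INTER_CUBIC); print(x0,y0)
cv2.imwrite("pics/w9b.png",np.vstack([np.hstack([cr,s]),cv2.resize(a[:210],(672,276))]))
E
```

```text
[[-1.000e+00 -1.900e-03  3.800e-03  6.397e-01]
 [-1.900e-03  1.000e+00 -1.000e-04 -1.442e-01]
 [-3.800e-03 -1.000e-04 -1.000e+00  2.761e-01]
 [ 0.000e+00  0.000e+00  0.000e+00  1.000e+00]]
[223.01473518 119.93521375]
223 119
183 74
```

View pics/w9b.png

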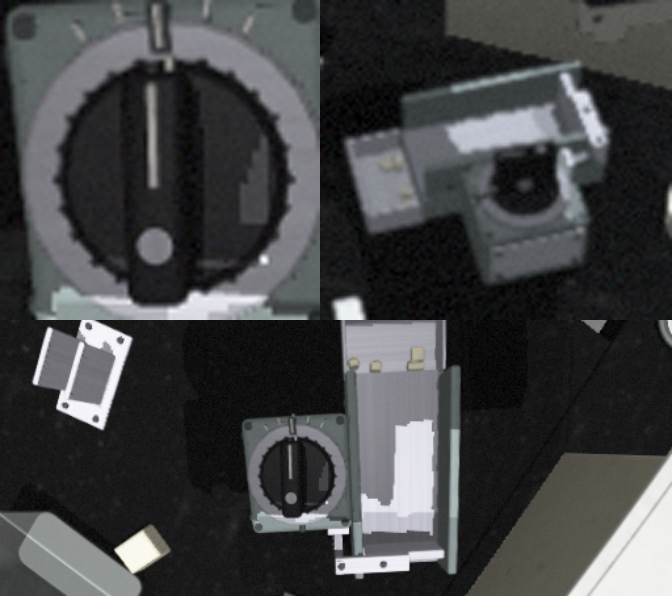

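```bash
python3 -c "
from station import arm
s=arm.get_state();print(s['t'],s['force']);print(arm.job_done())"
```

```text
25.0333 [-0.89488211 -0.56586503 -0.22518708]
the job is handed in; nothing more can be done
None
```

I finished the job and handed it in at 25.0 s of the 72 s allowed, with the arm clear of everything.

- **Chips and scraper:** I lifted the scraper out of its rest by the ends, regripped it by its broad faces and swept the bed once. The last pictures show the bed empty and all four chips in the trough. One or two lie right against its back wall. The scraper is standing upright on the bench at about (0.42, -0.26), clear of the trimmer and the rest.
- **Knob:** I turned it about 42° clockwise to the mark, where a first pull stopped hard at about 3 mm. After 5° more it came up and met a hard stop at about 10 mm, which held at 22 N. The last picture shows its white line about 5° from the mark.
- **Uncertain check:** I tried a 3° turn with the knob fully out, and the gripper followed it with little resistance (about 0.09 N m). This may be play or the pads giving, and I turned it back before letting go. So the full pull rests on the travel and the hard stop, because the pictures couldn't give the knob's height precisely and this turn did not confirm the lock.
- **Other things on the bench:** I didn't touch them. They looked unmoved where they were in view, but I didn't measure their positions again.

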